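# Set out the parts for cleaning the microscope optics

### The arm

A 7-joint arm with a two-finger parallel gripper is mounted at the origin on the work surface; the furniture and walls round the work are solid. World frame = base frame: x ahead of the robot, y to its left, z up, the work surface at z = 0. Lengths are in m, angles in degrees, forces in N, time in s.
With the tool pointing down it reaches from about 0.425 to 0.875 m from the base axis. Payload 4.7 kg.
Tool frame: the origin (TCP) lies between the finger pads; the fingertips stand env.finger_overhang ahead of it and the grasp point (between the pads) lies 5 mm behind it (env.finger_overhang is the distance from the TCP to the fingertips, in m); z points along the fingers, y is the line along which they close (so a half turn about z gives the same grasp; the last joint's range is limited). The gripper opens to 87 mm and grips with 3 to 60 N. Pads are 19 mm wide; open, the fingers measure 117 mm over their backs; the gripper's body (75 mm by 190 mm) begins 51 mm behind the grasp point.
Start: joints at [70.537, 18.392, -4.016, 83.108, 1.295, 78.541, -3.26], TCP at [0.225, -0.61, 0.237] pointing down, gripper open.
Joint ranges: [-163.93, 163.93], [-17.29, 119.83], [-79.2, 71.16], [3.27, 140.29], [-89.18, 269.18], [5.43, 117.66], [-154.24, 154.24]. Speed limits (degrees/s): [147.25, 147.25, 180, 180, 180, 180, 180].

### API

Orientations are given as [roll, pitch, yaw] about the fixed x, y, z axes, in that order (R = Rz(yaw) Ry(pitch) Rx(roll)).
In Python, from cell import telemetry, eyes, env, models gives the robot as it stands. The module is installed in compiled form; this text tells all that it offers.
- The arm moves only by the tool drive_tool, never from a script. Its arguments are lists of equal length, an entry for each row: "angular": the turn, a rotation vector about the tool's x, y, z in rad, a list of three; "delta_pos": the shift along the tool's x, y, z in cm, a list of three; "gripper": the finger opening in cm, from 0 to 8.7. A call has 1 to 20 rows; each row shifts and turns the commanded pose from where the row before left it, along the tool's axes as they then stand; what a row does not reach is not made up. A row lasts 1/10 s, in which the tool goes at most 50 mm and 8.59 degrees, less where a joint would pass 70% of its speed; a pose out of reach is approached as far as the arm can. A call with a gripper value outside its range is refused whole. The fingers move at their own pace and stop on an object; "squeeze" is the grip in N (left out, the last holds). Time passes only in rows, so rows that do not move let the fingers close. It gives the time, the measured TCP pose, the force, the opening and the grip force at its end, in the units of the state.
- telemetry.get_obs(): the state, without advancing time (a new reading comes with each control period).
- eyes.read_camera(name): name is "scene" or "top" or "wrist"; returns a dict with "pixels" (400x640x3 uint8, red, green, blue), "mtx" (3x3 intrinsics, pixels), "origin" and "orientation" of the camera in the world. Camera axes: x right, y down, z forward; pixel columns grow to the right and rows downward; lengths in m; the calibration is good to about 2 mm. A picture is of the moment at which its call begins. There is no depth.
- env.sign_off(): hands the job in; it is judged then, once.
Trained networks look in a picture, given as the dict that the camera call returned (one of the last four; its "shot" number tells which), for a name from the list of things; names that differ only in an ending like _2 or _b are one class to them, and where a whole thing is asked for, a point or a joint stands for the part that bears it (a point fixed in the world has none). Each returns a list of dicts, best first, with "p" (0 to 1); they miss things now and then, are a little off and sometimes report something else, mostly with a low value. They report only what shows in the picture. A call takes as long as a camera call. They do not tell look-alikes from the thing itself.
- models.search_frame(picture, target): "centre" ([column, row] in pixels, amid what is visible of it).
- models.cut_out(picture, target): "pixels" (400x640 bool, what is visible of it) and "centre" ([column, row] in pixels, amid what is visible of it).
The state is a dict: "time_s": time; "qpos": joint angles; "joint_velocities": joint speeds; "effort": joint torques, N m; "tool_pos": TCP position; "tool_rot": TCP orientation; "force": force on the tool from outside, world axes, zero at the start; "wrist_torque": the same for the moment, N m; "grip_width": finger opening in m; "grasp_force": force on a finger pad.
Only numpy, scipy, OpenCV 4.12 (cv2) and the standard library are available. Lean on these libraries where they do the work, as an engineer would, in place of code of your own. Each camera call takes 0.05 s, during which the arm holds its last target. There are 200 camera calls.

### The job

Set out the microscope parts upright on the dark metal board, each centred on its own round pad: the amber oil bottle on the end pad next to the swab pot, the tall objective can on the end pad next to the slide box, and the short objective can on the middle pad between them, with the filter cube standing right way up in the middle of the short can's lid. Keep the oil bottle upright throughout. Leave the white vial and the clamping fork where they are.

Things in the scene. Friction and masses are not known exactly. Their poses are not given: they have to be found in the camera images.
- board: Flat dark-grey metal board lying fixed on the table, 90 x 250 x 6 mm (its own x, y, z). Origin: centre of its underside; z up, y along its length. Three round lighter grey pads with black rims, 49 mm across and practically flush, lie on its top at y = -80, 0 and +80 mm on its long centre line. Objects on it stand 6 mm above the table.
- swab_pot: White-grey pot of cotton swabs, 52 mm across, 101 mm tall with the swabs, fixed on the table beyond one end of the board, about 205 mm from the board's centre along its length (either end; the slide box is at the other). Origin: centre of its underside.
- slide_box: Closed blue slide box, 92 x 98 x 61 mm tall, fixed on the table beyond the other end of the board, about 205 mm from the board's centre. Origin: centre of its underside.
- tall_can: Tall objective can: upright cylinder 58 mm tall, ribbed cream lid (upper 33 mm, 37.6 mm across) on a black lower part (35 mm across); loose, 0.11 kg. Origin: centre of its underside, z up through the lid.
- short_can: Short objective can: upright cylinder 46 mm tall, black flat-topped lid (upper 26 mm, 37.6 mm across) on a white lower part (35 mm across); loose, 0.11 kg. Origin: centre of its underside, z up through the lid.
- oil_bottle: Small amber bottle with a black screw cap, 65 mm tall: body 27 mm across up to 50 mm, cap 22 mm across above; loose, standing, 0.045 kg. Origin: centre of its underside, z up through the cap.
- filter_cube: Black microscope filter cube with a round orange window in one side: a block 30 x 30 mm (the window rim adds 3 mm on the -x side), 32 mm tall; loose, 0.06 kg. Origin: centre of its underside to within 1 mm; z up (right way up as it stands at the start), x and y square to its sides.
- vial: White vial with a blue screw cap, 22 mm across, 60 mm tall, standing loose among the parts; a bystander to be left alone. Origin: centre of its underside.
- fork_a: Black clamping fork, 25 x 60 x 16 mm, lying loose on the table on the robot's right; a bystander to be left alone. Origin: centre of its underside.
Not all that is in view belongs to the job. Leave any blue look-alike of the swab_pot alone. Leave any turquoise look-alike of the tall_can alone.

How it is judged (in metres and radians):
At the end, for the whole second after the job is handed in: Bottle on the pad next to the pot, tall can on the pad next to the slide box, short can on the middle pad, each within 12 mm along and across the board; cube on the short can's lid within 10 mm of its centre; all upright within 0.1 rad and at rest (x of short_can in the frame of board between -0.012 and 0.012 m and y of short_can in the frame of board between -0.012 and 0.012 m and z of short_can in the frame of board between 0.003 and 0.01 m and ((y of swab_pot in the frame of board above 0 m and x of oil_bottle in the frame of board between -0.012 and 0.012 m and y of oil_bottle in the frame of board between 0.068 and 0.092 m and z of oil_bottle in the frame of board between 0.003 and 0.01 m and x of tall_can in the frame of board between -0.012 and 0.012 m and y of tall_can in the frame of board between -0.092 and -0.068 m and z of tall_can in the frame of board between 0.003 and 0.01 m) or (y of swab_pot in the frame of board below 0 m and x of oil_bottle in the frame of board between -0.012 and 0.012 m and y of oil_bottle in the frame of board between -0.092 and -0.068 m and z of oil_bottle in the frame of board between 0.003 and 0.01 m and x of tall_can in the frame of board between -0.012 and 0.012 m and y of tall_can in the frame of board between 0.068 and 0.092 m and z of tall_can in the frame of board between 0.003 and 0.01 m)) and horizontal distance between filter_cube and short_can below 0.01 m and z of filter_cube in the frame of short_can between 0.042 and 0.05 m and angle between each of tall_can, short_can, oil_bottle, filter_cube's own z axis and vertical below 0.1 rad and linear speed of each of tall_can, short_can, oil_bottle, filter_cube below 0.01 m/s); the robot touches nothing.
It fails at once if the oil bottle is tipped by more than 0.5 rad (angle between oil_bottle's own z axis and vertical above 0.5 rad).
It fails at once if the white vial is moved by more than 30 mm or tipped (distance of vial from where it was at the start of the episode above 0.03 m or angle between vial's own z axis and vertical above 0.5 rad).
It fails at once if the clamping fork is moved by more than 30 mm (distance of fork_a from where it was at the start of the episode above 0.03 m).
It also fails if it takes over 106 s, if anything falls off the work surface, if the arm or the gripper's body presses on something with over 40 N, if the wrist force passes 120 N, or if a joint passes its speed limit or range.

## Working session

There is one attempt and no reset: what is moved stays moved. The work goes in short steps, Python scripts to look and compute and a tool call to move; the robot and the scene stay as the last step left them, time stands still between calls to the robot, and variables do not carry over. Pictures are saved under pics/ and viewed, at most 14 in all, crops included, and the job is handed in when it is done.

Besides the shell and the picture viewer there is one more tool, called after "Call:" as name(argument=value, ...), one argument or row to a line, values as JSON. drive_tool: Moves the arm, as the interface text tells. Its arguments: {"type":"object","properties":{"angular":{"type":"array","items":{"type":"array","items":{"type":"number"}}},"delta_pos":{"type":"array","items":{"type":"array","items":{"type":"number"}}},"gripper":{"type":"array","items":{"type":"number"}},"squeeze":{"type":"number"}},"required":["angular","delta_pos","gripper"]}

```bash
mkdir -p pics; cat > h.py <<'E'
import numpy as np, cv2
from cell import telemetry, eyes, env, models
from scipy.spatial.transform import Rotation as R
def rot(o):
    o=np.array(o,float)
    if o.shape==(3,3): return o
    if o.size==4: return R.from_quat(o).as_matrix()
    return R.from_euler('xyz',o,degrees=True).as_matrix()
def ray(p,uv,z):
    K=np.array(p["mtx"]);d=rot(p["orientation"])@np.linalg.inv(K)@np.array([uv[0],uv[1],1.])
    o=np.array(p["origin"]);return (o+d*(z-o[2])/d[2])[:2]
def proj(p,X):
    K=np.array(p["mtx"]);c=rot(p["orientation"]).T@(np.array(X,float)-np.array(p["origin"]));c=K@c;return c[:2]/c[2]
def save(p,n): cv2.imwrite(f"pics/{n}.png",p["pixels"][:,:,::-1])
E
python3 - <<'E'
from h import *
print(env.finger_overhang, telemetry.get_obs())
H=dict(board=.006,swab_pot=.05,slide_box=.03,tall_can=.029,short_can=.023,oil_bottle=.03,filter_cube=.016,vial=.03,fork_a=.008)
for c in("top","scene"):
    p=eyes.read_camera(c);save(p,c);print(c,p["origin"],p["orientation"],p["mtx"])
    for n,h in H.items():
        for r in models.cut_out(p,n)[:4]: print(n,round(r["p"],2),np.round(r["centre"]),np.round(ray(p,r["centre"],h),3),r["pixels"].sum())
E
```

```text
0.014 {'time_s': 0.0, 'qpos': array([70.53637596, 18.43917822, -4.01521364, 83.17491274,  1.2960645 ,
       78.54088744, -3.26039362]), 'joint_velocities': array([ 0.04105916, -0.05645681,  0.03078194,  0.01913288, -0.03058103,
       -0.063596  ,  0.09236696]), 'effort': array([-1.70156400e-04, -4.91291785e+01, -4.04079678e-01, -3.12535036e+01,
       -6.39421446e-02,  4.36438539e-02,  1.85059243e-04]), 'tool_pos': array([ 0.22496589, -0.60926519,  0.23546002]), 'tool_rot': array([-1.79890323e+02,  6.91033856e-03,  2.02728978e+01]), 'force': array([-1.70868986,  0.08641825, -0.82814683]), 'wrist_torque': array([ 0.01877544,  0.01961513, -0.03370013]), 'grasp_force': 0.0, 'grip_width': 0.08708069068338475}
top [ 0.34862861 -0.06002725  1.12657465] [-170.28174635    1.12785335  -89.1715662 ] [[409.48650489   0.         318.03886246]
 [  0.         409.48650489 202.44100013]
 [  0.           0.           1.        ]]
board 0.63 [325. 174.] [ 0.62  -0.053] 2844
board 0.56 [302. 233.] [0.454 0.008] 45
swab_pot 0.84 [250. 165.] [0.634 0.151] 338
swab_pot 0.77 [220. 198.] [0.541 0.226] 41
[... 327 characters left out ...]
a 0.45 [448. 277.] [ 0.342 -0.386] 224
scene [0.03953554 0.7491333  0.6959765 ] [-125.83951784   -1.05810587 -148.88785153] [[392.77590265   0.         322.88466227]
 [  0.         392.77590265 199.14070542]
 [  0.           0.           1.        ]]
board 0.95 [284. 198.] [ 0.624 -0.02 ] 1504
swab_pot 0.77 [242. 216.] [0.633 0.155] 552
swab_pot 0.63 [252. 245.] [0.536 0.231] 737
slide_box 0.97 [326. 157.] [ 0.623 -0.259] 625
tall_can 0.7 [361. 183.] [ 0.452 -0.185] 246
tall_can 0.57 [386. 181.] [ 0.389 -0.237] 227
short_can 0.64 [317. 234.] [0.443 0.088] 277
oil_bottle 0.59 [301. 291.] [0.369 0.273] 269
filter_cube 0.57 [349. 200.] [ 0.449 -0.104] 138
vial 0.59 [330. 214.] [0.454 0.002] 170
```

```bash
python3 - <<'E'
import cv2
a=cv2.imread("pics/top.png")[120:320,160:480]; cv2.imwrite("pics/topc.png",cv2.resize(a,(800,500),interpolation=3))
E
```

```text
(no output)
```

View pics/topc.png

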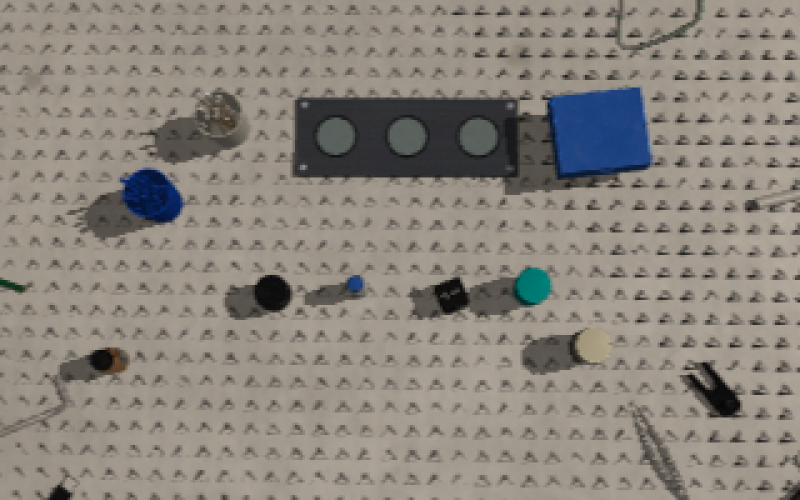

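View pics/scene.png

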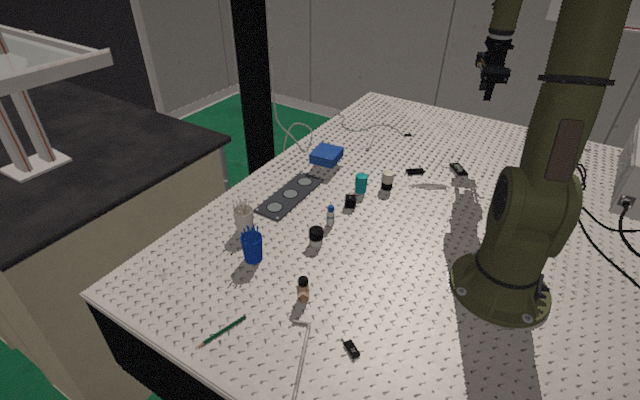

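The top picture shows the white pot at the left end of the board (about 250,165) and the slide box at the right end. So the bottle goes on the left pad and the tall can on the right. The turquoise and blue look-alikes are clear to tell apart.

```bash
cat >> h.py <<'E'
def plan(x,y,z,yaw,pos=None,y0=None):
    o=telemetry.get_obs(); P=np.array(o["tool_pos"] if pos is None else pos); Y=o["tool_rot"][2] if y0 is None else y0
    d=np.array([x,y,z])-P; dy=(yaw-Y+180)%360-180
    n=int(max(np.ceil(np.linalg.norm(d)/.045),np.ceil(abs(dy)/8),1))
    D=[];A=[]
    for i in range(n):
        r=R.from_euler('xyz',[180,0,Y+dy*i/n],degrees=True).as_matrix()
        D.append([round(float(v),2) for v in r.T@d/n*100]);A.append([0,0,round(float(-np.radians(dy)/n),3)])
    print(n,"pos",D,"\nang",A)
E
python3 - <<'E'
from h import *
p=eyes.read_camera("top")
for uv in [(294.4,174.4),(322.8,174.4),(351.2,174.8)]: print(ray(p,uv,.006))
plan(.388,-.24,.2,45)
E
```

```text
[0.61952377 0.0324728 ]
[ 0.62029742 -0.04741457]
[ 0.61991712 -0.12707928]
10 pos [[2.81, -2.9, 0.37], [2.93, -2.78, 0.37], [3.05, -2.65, 0.37], [3.16, -2.52, 0.37], [3.27, -2.38, 0.37], [3.37, -2.24, 0.37], [3.46, -2.09, 0.37], [3.55, -1.94, 0.37], [3.63, -1.78, 0.37], [3.7, -1.62, 0.37]] 
ang [[0, 0, -0.043], [0, 0, -0.043], [0, 0, -0.043], [0, 0, -0.043], [0, 0, -0.043], [0, 0, -0.043], [0, 0, -0.043], [0, 0, -0.043], [0, 0, -0.043], [0, 0, -0.043]]
```

Call:
drive_tool(
  delta_pos=[
    [2.8, -2.9, 0.4],
    [2.9, -2.8, 0.4],
    [3.0, -2.6, 0.4],
    [3.2, -2.5, 0.4],
    [3.3, -2.4, 0.4],
    [3.4, -2.2, 0.4],
    [3.5, -2.1, 0.4],
    [3.5, -1.9, 0.4],
    [3.6, -1.8, 0.4],
    [3.7, -1.6, 0.4],
    [0, 0, 0],
    [0, 0, 0],
  ],
  angular=[
    [0, 0, -0.043],
    [0, 0, -0.043],
    [0, 0, -0.043],
    [0, 0, -0.043],
    [0, 0, -0.043],
    [0, 0, -0.043],
    [0, 0, -0.043],
    [0, 0, -0.043],
    [0, 0, -0.043],
    [0, 0, -0.043],
    [0, 0, 0],
    [0, 0, 0],
  ],
  gripper=[8.7, 8.7, 8.7, 8.7, 8.7, 8.7, 8.7, 8.7, 8.7, 8.7, 8.7, 8.7],
)

```text
time_s: 2.25
tool_pos: [0.389, -0.2405, 0.1968]
tool_rot: [180.0, 0.0, 45.0]
force: [0.2, -1.3, 0.1]
grip_width: 0.0871
grasp_force: 0.0
```

```bash
python3 - <<'E'
from h import *
p=eyes.read_camera("wrist");save(p,"w1");print(p["origin"],p["orientation"],telemetry.get_obs()["tool_pos"])
for r in models.cut_out(p,"tall_can"):
    ys,xs=np.nonzero(r["pixels"]);print(r["p"],r["centre"],xs.min(),xs.max(),ys.min(),ys.max(),ray(p,r["centre"],.05))
E
```

```text
[ 0.43748163 -0.19121535  0.34538725] [ 1.65232068e+02 -1.09793317e-01 -4.49742059e+01] [ 0.38854206 -0.24159476  0.19678662]
0.85 [321.8, 100.8] 301 341 77 119 [ 0.44954888 -0.18292851]
0.68 [318.7, 193.7] 301 340 168 213 [ 0.38742562 -0.24112954]
0.5 [372.7, 297.3] 363 387 285 312 [ 0.34844291 -0.36026443]
0.19 [520.8, 37.1] 436 612 0 98 [ 0.60573147 -0.26586607]
```

View pics/w1.png

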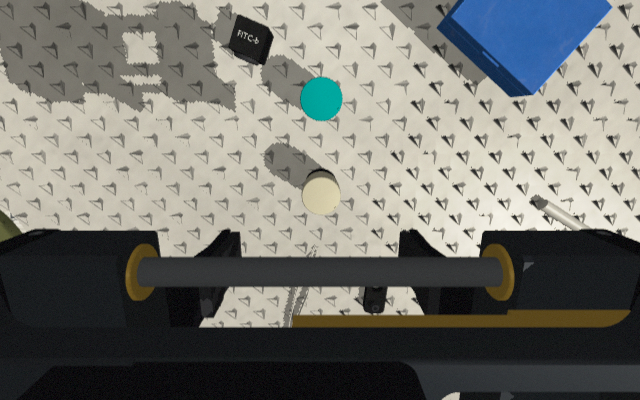

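Tall can lid at (321,195), turquoise look-alike at (321,99). The tool is within 2 mm of the can, so I go straight down.

Call:
drive_tool(
  delta_pos=[
    [0.1, -0.1, 4],
    [0, 0, 4],
    [0, 0, 4],
    [0, 0, 3],
    [0, 0, 1],
    [0, 0, 0],
    [0, 0, 0],
    [0, 0, 0],
    [0, 0, 0],
    [0, 0, 0],
    [0, 0, 0],
    [0, 0, 0],
    [0, 0, -1],
    [0, 0, -3],
    [0, 0, -4],
    [0, 0, -4],
  ],
  angular=[
    [0, 0, 0],
    [0, 0, 0],
    [0, 0, 0],
    [0, 0, 0],
    [0, 0, 0],
    [0, 0, 0],
    [0, 0, 0],
    [0, 0, 0],
    [0, 0, 0],
    [0, 0, 0],
    [0, 0, 0],
    [0, 0, 0],
    [0, 0, 0],
    [0, 0, 0],
    [0, 0, 0],
    [0, 0, 0],
  ],
  gripper=[8.7, 8.7, 8.7, 8.7, 8.7, 8.7, 3, 3, 3, 3, 3, 3, 3, 3, 3, 3],
  squeeze=20,
)

```text
time_s: 3.95
tool_pos: [0.3882, -0.239, 0.158]
tool_rot: [-179.9, 0.0, 44.9]
force: [1.4, -1.2, -0.7]
grip_width: 0.037
grasp_force: 19.9
```

```bash
python3 - <<'E'
from h import *
plan(.62,-.127,.18,90)
E
```

```text
6 pos [[4.05, 1.41, -0.37], [3.83, 1.92, -0.37], [3.55, 2.41, -0.37], [3.2, 2.85, -0.37], [2.8, 3.25, -0.37], [2.36, 3.59, -0.37]] 
ang [[0, 0, -0.131], [0, 0, -0.131], [0, 0, -0.131], [0, 0, -0.131], [0, 0, -0.131], [0, 0, -0.131]]
```

Call:
drive_tool(
  delta_pos=[
    [4.0, 1.4, -0.4],
    [3.8, 1.9, -0.4],
    [3.6, 2.4, -0.4],
    [3.2, 2.8, -0.4],
    [2.8, 3.3, -0.3],
    [2.4, 3.6, -0.3],
    [0, 0, 0],
    [0, 0, 0],
    [0, 0, 0],
  ],
  angular=[
    [0, 0, -0.131],
    [0, 0, -0.131],
    [0, 0, -0.131],
    [0, 0, -0.131],
    [0, 0, -0.131],
    [0, 0, -0.131],
    [0, 0, 0],
    [0, 0, 0],
    [0, 0, 0],
  ],
  gripper=[3, 3, 3, 3, 3, 3, 3, 3, 3],
)

```text
time_s: 4.85
tool_pos: [0.619, -0.1284, 0.1784]
tool_rot: [-179.9, 0.1, 89.8]
force: [-0.4, -0.3, -0.8]
grip_width: 0.0367
grasp_force: 19.9
```

```bash
python3 - <<'E'
from h import *
p=eyes.read_camera("wrist");save(p,"w2");print(telemetry.get_obs()["tool_pos"],telemetry.get_obs()["tool_rot"])
hsv=cv2.cvtColor(p["pixels"],cv2.COLOR_RGB2GRAY)
for n in("tall_can","board"):
  for r in models.cut_out(p,n)[:2]: print(n,r["p"],r["centre"])
c=cv2.HoughCircles(cv2.medianBlur(hsv,5),cv2.HOUGH_GRADIENT,1,40,param1=80,param2=25,minRadius=22,maxRadius=50)
for u in (c[0] if c is not None else [])[:8]: print(u,ray(p,u[:2],.006))
E
```

```text
[ 0.6189546  -0.12871323  0.17858004] [-1.79940603e+02  7.53767813e-02  8.98127066e+01]
tall_can 0.79 [157.1, 229.4]
tall_can 0.76 [316.6, 240.8]
board 0.65 [322.7, 104.1]
[321.5 102.5  22.9] [ 0.62084582 -0.04515878]
[319.5 278.5  42.7] [ 0.61836095 -0.23388461]
[322.5  10.5  25.7] [0.62185222 0.03440153]
[321.5 182.5  22.7] [ 0.62074499 -0.12415578]
```

View pics/w2.png

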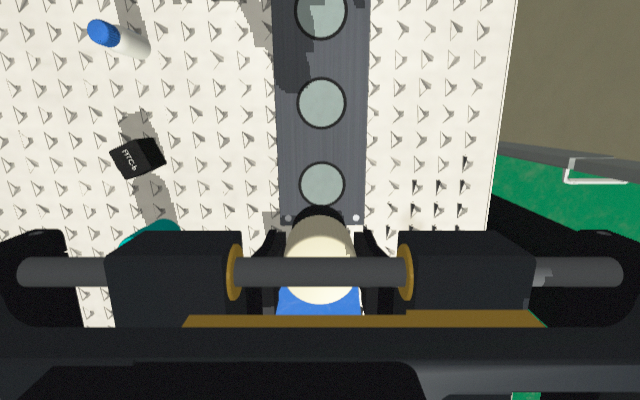

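Pads are at (322,182), (322,103), (322,11), and the can is in the gripper at about (320,260). Lowering it now, with small corrections.

Call:
drive_tool(
  delta_pos=[
    [0.3, 0.15, 4],
    [0, 0, 4],
    [0, 0, 3],
    [0, 0, 1.5],
    [0, 0, 0.6],
    [0, 0, 0.2],
    [0, 0, 0],
    [0, 0, 0],
    [0, 0, 0],
    [0, 0, 0],
    [0, 0, 0],
    [0, 0, 0],
    [0, 0, -1],
    [0, 0, -3],
    [0, 0, -4],
    [0, 0, -4],
    [0, 0, -2],
  ],
  angular=[
    [0, 0, 0],
    [0, 0, 0],
    [0, 0, 0],
    [0, 0, 0],
    [0, 0, 0],
    [0, 0, 0],
    [0, 0, 0],
    [0, 0, 0],
    [0, 0, 0],
    [0, 0, 0],
    [0, 0, 0],
    [0, 0, 0],
    [0, 0, 0],
    [0, 0, 0],
    [0, 0, 0],
    [0, 0, 0],
    [0, 0, 0],
  ],
  gripper=[3, 3, 3, 3, 3, 3, 3, 3, 7, 7, 7, 7, 7, 7, 7, 7, 7],
)

```text
time_s: 6.7
tool_pos: [0.6234, -0.1241, 0.1905]
tool_rot: [179.7, 0.1, 90.0]
force: [0.1, 0.5, -0.3]
grip_width: 0.0698
grasp_force: 0.0
```

```bash
python3 - <<'E'
from h import *
plan(.44,.06,.19,90)
E
```

```text
6 pos [[3.07, -3.06, 0.01], [3.07, -3.06, 0.01], [3.07, -3.06, 0.01], [3.07, -3.06, 0.01], [3.07, -3.06, 0.01], [3.07, -3.06, 0.01]] 
ang [[0, 0, -0.0], [0, 0, -0.0], [0, 0, -0.0], [0, 0, -0.0], [0, 0, -0.0], [0, 0, -0.0]]
```

Call:
drive_tool(
  delta_pos=[
    [3.5, -3.0, 0],
    [3.5, -3.0, 0],
    [3.5, -3.1, 0],
    [3.5, -3.1, 0],
    [3.5, -3.1, 0],
    [3.5, -3.0, 0],
    [0, 0, 0],
    [0, 0, 0],
    [0, 0, 0],
  ],
  angular=[
    [0, 0, 0],
    [0, 0, 0],
    [0, 0, 0],
    [0, 0, 0],
    [0, 0, 0],
    [0, 0, 0],
    [0, 0, 0],
    [0, 0, 0],
    [0, 0, 0],
  ],
  gripper=[8.7, 8.7, 8.7, 8.7, 8.7, 8.7, 8.7, 8.7, 8.7],
)

```text
time_s: 7.6
tool_pos: [0.4396, 0.085, 0.186]
tool_rot: [179.9, 0.0, 89.9]
force: [0.4, -0.4, -0.2]
grip_width: 0.0869
grasp_force: 0.0
```

```bash
python3 - <<'E'
from h import *
t=eyes.read_camera("top")
for r in models.cut_out(t,"tall_can")[:3]: print("tall",r["p"],r["centre"],ray(t,r["centre"],.054))
p=eyes.read_camera("wrist");save(p,"w3");o=telemetry.get_obs();print(o["tool_pos"],o["tool_rot"])
for r in models.cut_out(p,"short_can")[:3]:
    ys,xs=np.nonzero(r["pixels"]);print(r["p"],r["centre"],xs.min(),xs.max(),ys.min(),ys.max(),ray(p,r["centre"],.046),ray(p,r["centre"],.03))
E
```

```text
tall 0.73 [374.8, 233.2] [ 0.45201592 -0.18600523]
tall 0.47 [351.4, 171.6] [ 0.61713166 -0.12473682]
tall 0.3 [247.7, 166.2] [0.62948776 0.15570845]
[0.43947109 0.08496236 0.18548744] [-1.79979450e+02 -4.39601000e-02  8.98270298e+01]
0.89 [319.3, 182.0] 301 339 159 201 [0.43925223 0.09646043] [0.43925906 0.09325492]
```

View pics/w3.png

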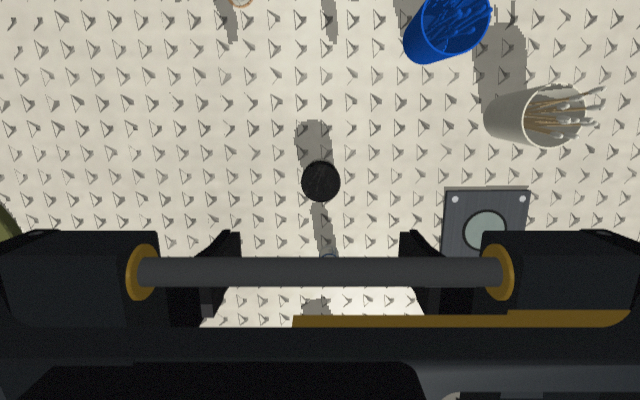

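The tall can is on its pad. The short can's lid is at (320,181), about 9 mm further on in y.

Call:
drive_tool(
  delta_pos=[
    [0.9, 0, 4],
    [0, 0, 4],
    [0, 0, 4],
    [0, 0, 2.8],
    [0, 0, 1],
    [0, 0, 0],
    [0, 0, 0],
    [0, 0, 0],
    [0, 0, 0],
    [0, 0, 0],
    [0, 0, 0],
    [0, 0, 0],
    [0, 0, -1],
    [0, 0, -3],
    [0, 0, -4],
    [0, 0, -4],
  ],
  angular=[
    [0, 0, 0],
    [0, 0, 0],
    [0, 0, 0],
    [0, 0, 0],
    [0, 0, 0],
    [0, 0, 0],
    [0, 0, 0],
    [0, 0, 0],
    [0, 0, 0],
    [0, 0, 0],
    [0, 0, 0],
    [0, 0, 0],
    [0, 0, 0],
    [0, 0, 0],
    [0, 0, 0],
    [0, 0, 0],
  ],
  gripper=[8.7, 8.7, 8.7, 8.7, 8.7, 8.7, 3, 3, 3, 3, 3, 3, 3, 3, 3, 3],
)

```text
time_s: 9.4
tool_pos: [0.438, 0.0952, 0.1489]
tool_rot: [-179.9, -0.0, 90.0]
force: [-0.2, -0.2, -1.3]
grip_width: 0.0369
grasp_force: 20.0
```

```bash
python3 - <<'E'
from h import *
plan(.6215,-.0465,.16,90)
E
```

```text
6 pos [[-2.36, 3.06, -0.18], [-2.36, 3.06, -0.18], [-2.36, 3.06, -0.18], [-2.36, 3.06, -0.18], [-2.36, 3.06, -0.18], [-2.36, 3.06, -0.18]] 
ang [[0, 0, -0.0], [0, 0, -0.0], [0, 0, -0.0], [0, 0, -0.0], [0, 0, -0.0], [0, 0, -0.0]]
```

Call:
drive_tool(
  delta_pos=[
    [-2.3, 3.0, -0.2],
    [-2.4, 3.1, -0.2],
    [-2.4, 3.1, -0.2],
    [-2.4, 3.1, -0.2],
    [-2.4, 3.1, -0.2],
    [-2.3, 3.0, -0.2],
    [0, 0, 0],
    [0, 0, 0],
    [0, 0, 0],
  ],
  angular=[
    [0, 0, 0],
    [0, 0, 0],
    [0, 0, 0],
    [0, 0, 0],
    [0, 0, 0],
    [0, 0, 0],
    [0, 0, 0],
    [0, 0, 0],
    [0, 0, 0],
  ],
  gripper=[3, 3, 3, 3, 3, 3, 3, 3, 3],
)

```text
time_s: 10.3
tool_pos: [0.6218, -0.0459, 0.1596]
tool_rot: [-179.9, -0.0, 90.0]
force: [0.4, 0.4, -1.1]
grip_width: 0.0367
grasp_force: 20.0
```

Call:
drive_tool(
  delta_pos=[
    [0, 0, 4],
    [0, 0, 4],
    [0, 0, 2.5],
    [0, 0, 1.2],
    [0, 0, 0.5],
    [0, 0, 0.2],
    [0, 0, 0],
    [0, 0, 0],
    [0, 0, 0],
    [0, 0, 0],
    [0, 0, 0],
    [0, 0, 0],
    [0, 0, -1],
    [0, 0, -3],
    [0, 0, -4],
    [0, 0, -4],
    [0, 0, -2],
  ],
  angular=[
    [0, 0, 0],
    [0, 0, 0],
    [0, 0, 0],
    [0, 0, 0],
    [0, 0, 0],
    [0, 0, 0],
    [0, 0, 0],
    [0, 0, 0],
    [0, 0, 0],
    [0, 0, 0],
    [0, 0, 0],
    [0, 0, 0],
    [0, 0, 0],
    [0, 0, 0],
    [0, 0, 0],
    [0, 0, 0],
    [0, 0, 0],
  ],
  gripper=[3, 3, 3, 3, 3, 3, 3, 3, 7, 7, 7, 7, 7, 7, 7, 7, 7],
)

```text
time_s: 12.0
tool_pos: [0.6245, -0.0468, 0.1803]
tool_rot: [179.7, 0.0, 90.0]
force: [-0.7, 0.4, 0.6]
grip_width: 0.07
grasp_force: 0.0
```

```bash
python3 - <<'E'
from h import *
t=eyes.read_camera("top")
for r in models.cut_out(t,"short_can")[:2]: print("short",r["p"],r["centre"],ray(t,r["centre"],.045))
plan(.37,.24,.2,125)
E
```

```text
9 pos [[3.19, -2.84, -0.22], [3.37, -2.61, -0.22], [3.54, -2.38, -0.22], [3.69, -2.13, -0.22], [3.83, -1.88, -0.22], [3.95, -1.61, -0.22], [4.05, -1.34, -0.22], [4.13, -1.06, -0.22], [4.19, -0.78, -0.22]] 
ang [[0, 0, -0.068], [0, 0, -0.068], [0, 0, -0.068], [0, 0, -0.068], [0, 0, -0.068], [0, 0, -0.068], [0, 0, -0.068], [0, 0, -0.068], [0, 0, -0.068]]
```

Call:
drive_tool(
  delta_pos=[
    [3.2, -2.8, -0.2],
    [3.4, -2.6, -0.2],
    [3.5, -2.4, -0.2],
    [3.7, -2.1, -0.2],
    [3.8, -1.9, -0.2],
    [4.0, -1.6, -0.2],
    [4.1, -1.3, -0.2],
    [4.1, -1.1, -0.2],
    [4.2, -0.8, -0.2],
    [0, 0, 0],
    [0, 0, 0],
    [0, 0, 0],
  ],
  angular=[
    [0, 0, -0.068],
    [0, 0, -0.068],
    [0, 0, -0.068],
    [0, 0, -0.068],
    [0, 0, -0.068],
    [0, 0, -0.068],
    [0, 0, -0.068],
    [0, 0, -0.068],
    [0, 0, -0.068],
    [0, 0, 0],
    [0, 0, 0],
    [0, 0, 0],
  ],
  gripper=[7, 7, 7, 7, 7, 7, 7, 7, 7, 7, 7, 7],
)

```text
time_s: 13.3
tool_pos: [0.3683, 0.2389, 0.1931]
tool_rot: [-180.0, -0.0, 124.9]
force: [0.8, -0.5, -0.4]
grip_width: 0.0698
grasp_force: 0.0
```

```bash
python3 - <<'E'
from h import *
t=eyes.read_camera("top")
for r in models.cut_out(t,"short_can")[:2]: print("short",r["p"],r["centre"],ray(t,r["centre"],.045))
p=eyes.read_camera("wrist");save(p,"w4");o=telemetry.get_obs();print(o["tool_pos"],o["tool_rot"])
for r in models.cut_out(p,"oil_bottle")[:3]:
    ys,xs=np.nonzero(r["pixels"]);print(r["p"],r["centre"],xs.min(),xs.max(),ys.min(),ys.max(),ray(p,r["centre"],.05))
g=telemetry.get_obs()["tool_pos"]; print(proj(p,[g[0],g[1],.065]))
E
```

```text
short 0.44 [319.7, 170.1] [ 0.62275276 -0.03928225]
[0.36846162 0.23903044 0.19321102] [-1.79964237e+02 -5.49221148e-02  1.24863162e+02]
0.77 [333.8, 164.2] 320 349 148 181 [0.36321075 0.2691325 ]
[319.91235337 196.99749685]
```

View pics/w4.png

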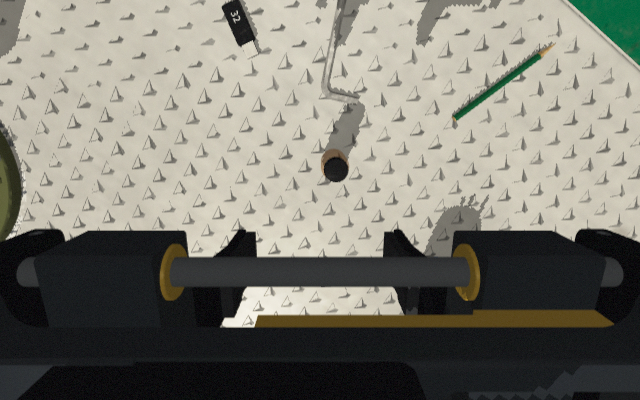

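The cap's top is at (336,169), with the body just above and left of it.

```bash
python3 - <<'E'
from h import *
p=eyes.read_camera("wrist")
b=ray(p,(335.5,169),.065); print(b,ray(p,(332,160),.04)); plan(b[0],b[1],.1,125)
E
```

```text
[0.36501272 0.26823967] [0.36056475 0.27084927]
3 pos [[0.85, 0.46, 3.11], [0.85, 0.46, 3.11], [0.85, 0.46, 3.11]] 
ang [[0, 0, -0.001], [0, 0, -0.001], [0, 0, -0.001]]
```

Call:
drive_tool(
  delta_pos=[
    [2.5, 1.3, 2],
    [0, 0, 4],
    [0, 0, 4],
    [0, 0, 4],
    [0, 0, 1.8],
    [0, 0, 0.5],
    [0, 0, 0],
    [0, 0, 0],
    [0, 0, 0],
    [0, 0, 0],
    [0, 0, 0],
    [0, 0, 0],
    [0, 0, 0],
    [0, 0, -1],
    [0, 0, -3],
    [0, 0, -4],
    [0, 0, -4],
  ],
  angular=[
    [0, 0, 0],
    [0, 0, 0],
    [0, 0, 0],
    [0, 0, 0],
    [0, 0, 0],
    [0, 0, 0],
    [0, 0, 0],
    [0, 0, 0],
    [0, 0, 0],
    [0, 0, 0],
    [0, 0, 0],
    [0, 0, 0],
    [0, 0, 0],
    [0, 0, 0],
    [0, 0, 0],
    [0, 0, 0],
    [0, 0, 0],
  ],
  gripper=[7, 7, 7, 7, 7, 7, 7, 2, 2, 2, 2, 2, 2, 2, 2, 2, 2],
  squeeze=15,
)

```text
time_s: 15.25
tool_pos: [0.3632, 0.2684, 0.1517]
tool_rot: [-179.9, -0.1, 125.1]
force: [2.0, -0.4, -0.0]
grip_width: 0.0263
grasp_force: 15.0
```

```bash
python3 - <<'E'
from h import *
plan(.6205,.033,.2,90)
E
```

```text
8 pos [[-4.26, 0.94, -0.6], [-4.17, 1.26, -0.6], [-4.06, 1.58, -0.6], [-3.93, 1.88, -0.6], [-3.78, 2.18, -0.6], [-3.6, 2.46, -0.6], [-3.4, 2.73, -0.6], [-3.18, 2.98, -0.6]] 
ang [[0, 0, 0.077], [0, 0, 0.077], [0, 0, 0.077], [0, 0, 0.077], [0, 0, 0.077], [0, 0, 0.077], [0, 0, 0.077], [0, 0, 0.077]]
```

Call:
drive_tool(
  delta_pos=[
    [0, 0, -4],
    [-4.3, 0.9, -0.1],
    [-4.2, 1.3, -0.1],
    [-4.1, 1.6, -0.1],
    [-3.9, 1.9, -0.1],
    [-3.8, 2.2, -0.1],
    [-3.6, 2.4, -0.1],
    [-3.4, 2.7, -0.1],
    [-3.2, 3.0, -0.1],
    [0, 0, 0],
    [0, 0, 0],
    [0, 0, 0],
  ],
  angular=[
    [0, 0, 0],
    [0, 0, 0.077],
    [0, 0, 0.077],
    [0, 0, 0.077],
    [0, 0, 0.077],
    [0, 0, 0.077],
    [0, 0, 0.077],
    [0, 0, 0.077],
    [0, 0, 0.077],
    [0, 0, 0],
    [0, 0, 0],
    [0, 0, 0],
  ],
  gripper=[2, 2, 2, 2, 2, 2, 2, 2, 2, 2, 2, 2],
)

```text
time_s: 16.45
tool_pos: [0.6203, 0.0324, 0.1989]
tool_rot: [-180.0, -0.1, 89.8]
force: [-0.2, 0.1, 0.4]
grip_width: 0.0266
grasp_force: 15.0
```

```bash
python3 - <<'E'
from h import *
p=eyes.read_camera("wrist");save(p,"w5");o=telemetry.get_obs();print(o["tool_pos"],o["tool_rot"])
E
```

```text
[0.62024275 0.03251153 0.19905383] [ 1.79998955e+02 -2.10614403e-02  8.98795541e+01]
```

View pics/w5.png

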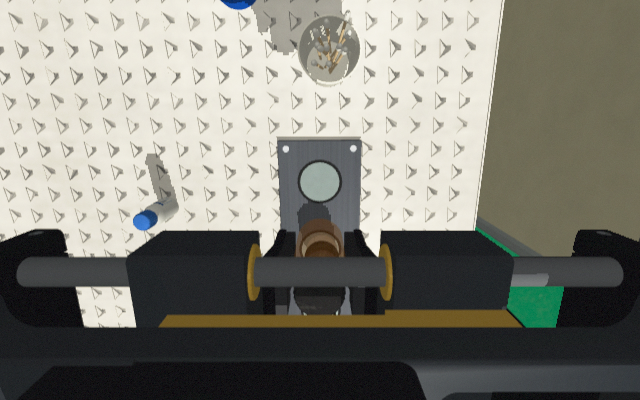

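The bottle is upright in the hand and its pad is at (320,181). Lowering it.

Call:
drive_tool(
  delta_pos=[
    [0.15, 0.05, 4],
    [0, 0, 4],
    [0, 0, 4],
    [0, 0, 2.5],
    [0, 0, 1],
    [0, 0, 0.4],
    [0, 0, 0.2],
    [0, 0, 0],
    [0, 0, 0],
    [0, 0, 0],
    [0, 0, 0],
    [0, 0, 0],
    [0, 0, 0],
    [0, 0, -1],
    [0, 0, -3],
    [0, 0, -4],
    [0, 0, -4],
    [0, 0, -3],
  ],
  angular=[
    [0, 0, 0],
    [0, 0, 0],
    [0, 0, 0],
    [0, 0, 0],
    [0, 0, 0],
    [0, 0, 0],
    [0, 0, 0],
    [0, 0, 0],
    [0, 0, 0],
    [0, 0, 0],
    [0, 0, 0],
    [0, 0, 0],
    [0, 0, 0],
    [0, 0, 0],
    [0, 0, 0],
    [0, 0, 0],
    [0, 0, 0],
    [0, 0, 0],
  ],
  gripper=[2, 2, 2, 2, 2, 2, 2, 2, 2, 6, 6, 6, 6, 6, 6, 6, 6, 6],
)

```text
time_s: 18.3
tool_pos: [0.6223, 0.0328, 0.1911]
tool_rot: [179.8, -0.0, 89.7]
force: [0.7, 0.5, 0.0]
grip_width: 0.0601
grasp_force: 0.0
```

```bash
python3 - <<'E'
from h import *
plan(.45,-.12,.19,90)
E
```

```text
6 pos [[-2.56, -2.86, 0.02], [-2.56, -2.86, 0.02], [-2.56, -2.86, 0.02], [-2.55, -2.87, 0.02], [-2.55, -2.87, 0.02], [-2.55, -2.87, 0.02]] 
ang [[0, 0, -0.001], [0, 0, -0.001], [0, 0, -0.001], [0, 0, -0.001], [0, 0, -0.001], [0, 0, -0.001]]
```

Call:
drive_tool(
  delta_pos=[
    [-2.5, -2.8, 0],
    [-2.6, -2.9, 0],
    [-2.6, -2.9, 0],
    [-2.6, -2.9, 0],
    [-2.6, -2.9, 0],
    [-2.5, -2.8, 0],
    [0, 0, 0],
    [0, 0, 0],
    [0, 0, 0],
  ],
  angular=[
    [0, 0, 0],
    [0, 0, 0],
    [0, 0, 0],
    [0, 0, 0],
    [0, 0, 0],
    [0, 0, 0],
    [0, 0, 0],
    [0, 0, 0],
    [0, 0, 0],
  ],
  gripper=[8.7, 8.7, 8.7, 8.7, 8.7, 8.7, 8.7, 8.7, 8.7],
)

```text
time_s: 19.2
tool_pos: [0.4498, -0.1198, 0.1881]
tool_rot: [179.9, 0.0, 89.8]
force: [0.1, 0.5, 0.6]
grip_width: 0.0869
grasp_force: 0.0
```

```bash
python3 - <<'E'
from h import *
t=eyes.read_camera("top");save(t,"t2")
for n,z in (("short_can",.045),("oil_bottle",.035),("tall_can",.054)):
  for r in models.cut_out(t,n)[:3]: print(n,r["p"],r["centre"],ray(t,r["centre"],z))
p=eyes.read_camera("wrist");o=telemetry.get_obs();print(o["tool_pos"],o["tool_rot"])
for r in models.cut_out(p,"filter_cube")[:2]:
    ys,xs=np.nonzero(r["pixels"]);print(r["p"],r["centre"],xs.min(),xs.max(),ys.min(),ys.max(),ray(p,r["centre"],.028))
    print(cv2.minAreaRect(np.c_[xs,ys].astype(np.float32)))
cv2.imwrite("pics/w6.png",np.hstack([cv2.resize(p["pixels"][100:250,240:400,::-1],(480,450),interpolation=3),cv2.resize(t["pixels"][150:250,280:355,::-1],(320,450))]))
E
```

```text
short_can 0.61 [320.2, 170.2] [ 0.62248625 -0.04064452]
tall_can 0.6 [353.2, 166.3] [ 0.631854   -0.12956828]
[ 0.44940407 -0.11993329  0.18745213] [-1.79999799e+02 -4.89911862e-02  8.98306057e+01]
0.56 [309.5, 164.1] 292 329 145 184 [ 0.43973227 -0.09430309]
((309.82757568359375, 165.0689697265625), (33.4251594543457, 34.16794204711914), 68.19859313964844)
```

View pics/w6.png

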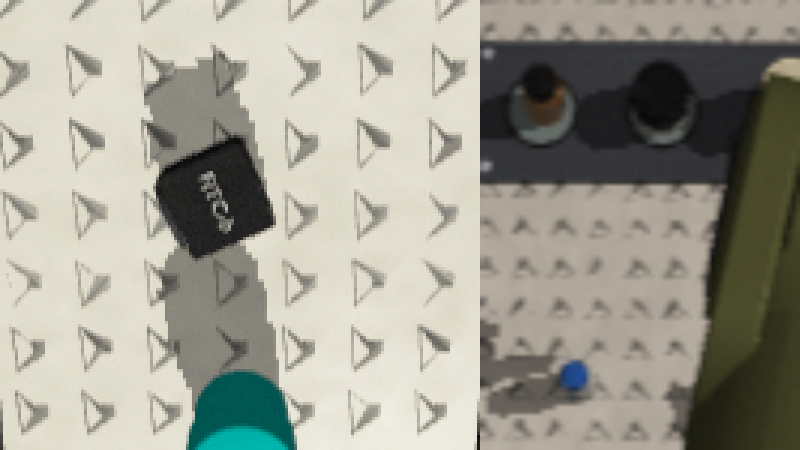

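The cube's top face is centred near (311.5,166.5) and its sides are turned about 23.5° from the x axis. The bottle and short can stand on their pads.

```bash
python3 - <<'E'
from h import *
p=eyes.read_camera("wrist"); b=ray(p,(311.5,166.5),.032); print(b); plan(b[0],b[1],.15,113.5)
E
```

```text
[ 0.44145636 -0.09643536]
3 pos [[0.8, -0.26, 1.25], [0.82, -0.15, 1.25], [0.84, -0.03, 1.25]] 
ang [[0, 0, -0.138], [0, 0, -0.138], [0, 0, -0.138]]
```

Call:
drive_tool(
  delta_pos=[
    [0.75, -0.25, 1.3],
    [0.75, -0.15, 1.3],
    [0.8, 0, 1.2],
    [0, 0, 4],
    [0, 0, 4],
    [0, 0, 3.5],
    [0, 0, 1.4],
    [0, 0, 0],
    [0, 0, 0],
    [0, 0, 0],
    [0, 0, 0],
    [0, 0, 0],
    [0, 0, 0],
    [0, 0, 0],
    [0, 0, 0],
  ],
  angular=[
    [0, 0, -0.138],
    [0, 0, -0.138],
    [0, 0, -0.138],
    [0, 0, 0],
    [0, 0, 0],
    [0, 0, 0],
    [0, 0, 0],
    [0, 0, 0],
    [0, 0, 0],
    [0, 0, 0],
    [0, 0, 0],
    [0, 0, 0],
    [0, 0, 0],
    [0, 0, 0],
    [0, 0, 0],
  ],
  gripper=[8.7, 8.7, 8.7, 8.7, 8.7, 8.7, 8.7, 8.7, 2, 2, 2, 2, 2, 2, 2],
)

```text
time_s: 21.05
tool_pos: [0.4418, -0.0986, 0.0206]
tool_rot: [-180.0, 0.0, 113.4]
force: [0.3, 0.4, -0.4]
grip_width: 0.039
grasp_force: 0.0
```

Call:
drive_tool(
  delta_pos=[
    [0, 0, 0],
    [0, 0, 0],
    [0, 0, 0],
    [0, 0, 0],
  ],
  angular=[
    [0, 0, 0],
    [0, 0, 0],
    [0, 0, 0],
    [0, 0, 0],
  ],
  gripper=[2, 2, 2, 2],
)

```text
time_s: 21.45
tool_pos: [0.4418, -0.0985, 0.0206]
tool_rot: [180.0, 0.0, 113.4]
force: [0.4, -0.4, 0.0]
grip_width: 0.0297
grasp_force: 15.0
```

Call:
drive_tool(
  delta_pos=[
    [0, 0, -1],
    [0, 0, -3],
    [0, 0, -4],
    [0, 0, -4],
    [0, 0, -4],
    [0, 0, 0],
  ],
  angular=[
    [0, 0, 0],
    [0, 0, 0],
    [0, 0, 0],
    [0, 0, 0],
    [0, 0, 0],
    [0, 0, 0],
  ],
  gripper=[2, 2, 2, 2, 2, 2],
)

```text
time_s: 22.05
tool_pos: [0.4453, -0.099, 0.1862]
tool_rot: [179.6, 0.5, 113.4]
force: [0.4, 0.1, -0.8]
grip_width: 0.0298
grasp_force: 15.0
```

```bash
python3 - <<'E'
from h import *
plan(.6215,-.10,.18,90)
E
```

```text
4 pos [[-1.78, 4.03, 0.16], [-1.35, 4.19, 0.16], [-0.92, 4.31, 0.16], [-0.47, 4.38, 0.16]] 
ang [[0, 0, 0.102], [0, 0, 0.102], [0, 0, 0.102], [0, 0, 0.102]]
```

Call:
drive_tool(
  delta_pos=[
    [-1.8, 4.0, 0.1],
    [-1.4, 4.2, 0.1],
    [-0.9, 4.4, 0.1],
    [-0.5, 4.5, 0.1],
    [0, 0, 0],
    [0, 0, 0],
    [0, 0, 0],
  ],
  angular=[
    [0, 0, 0.102],
    [0, 0, 0.102],
    [0, 0, 0.102],
    [0, 0, 0.102],
    [0, 0, 0],
    [0, 0, 0],
    [0, 0, 0],
  ],
  gripper=[2, 2, 2, 2, 2, 2, 2],
)

```text
time_s: 22.75
tool_pos: [0.6171, -0.099, 0.1764]
tool_rot: [-179.9, 0.0, 90.4]
force: [-1.1, -0.7, -0.3]
grip_width: 0.03
grasp_force: 15.0
```

```bash
python3 - <<'E'
from h import *
p=eyes.read_camera("wrist");save(p,"w7");o=telemetry.get_obs();print(o["tool_pos"],o["tool_rot"])
for r in models.cut_out(p,"short_can")[:2]:
    ys,xs=np.nonzero(r["pixels"]);print(r["p"],r["centre"],xs.min(),xs.max(),ys.min(),ys.max(),ray(p,r["centre"],.052))
E
```

```text
[ 0.61708805 -0.09946022  0.17685941] [-1.79951420e+02  7.48084355e-02  9.03416229e+01]
0.65 [326.1, 133.4] 305 347 114 157 [ 0.62194087 -0.0426806 ]
```

View pics/w7.png

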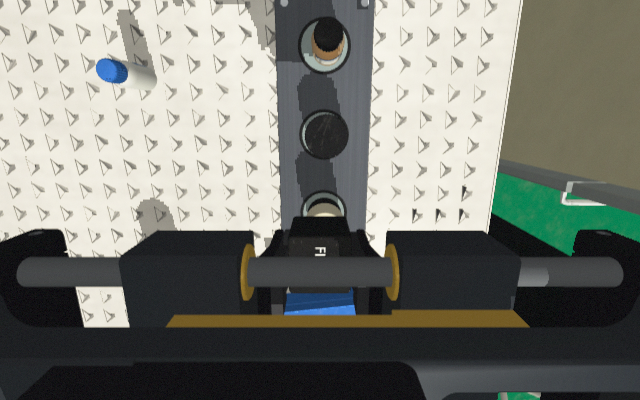

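Short can lid is at (325,134) and the bottle at (325,43) is in its pad. I check where the held cube sits in the hand by projecting it.

```bash
python3 - <<'E'
from h import *
p=eyes.read_camera("wrist");g=telemetry.get_obs()["tool_pos"]
for dy in(.010,.015,.020):
  for dz in(.0114,-.0206): print(dy,dz,proj(p,[g[0]-.015,g[1]+dy,g[2]+dz]),proj(p,[g[0]+.015,g[1]+dy,g[2]+dz]))
a=cv2.convertScaleAbs(p["pixels"][190:290,260:380,::-1],alpha=2.5,beta=30);cv2.imwrite("pics/w8.png",cv2.resize(a,(720,600),interpolation=3))
E
```

```text
0.01 0.0114 [288.68114071 249.36729522] [352.94226712 249.65131137]
0.01 -0.0206 [293.93117312 226.41221972] [347.06980671 226.65715405]
0.015 0.0114 [288.46892832 239.34810341] [353.29378796 239.63997024]
0.015 -0.0206 [293.7940034  217.97383143] [347.31752891 218.22426679]
0.02 0.0114 [288.25295843 229.15150864] [353.65152958 229.45146082]
0.02 -0.0206 [293.65483152 209.4122747 ] [347.56886531 209.66834616]
```

View pics/w8.png

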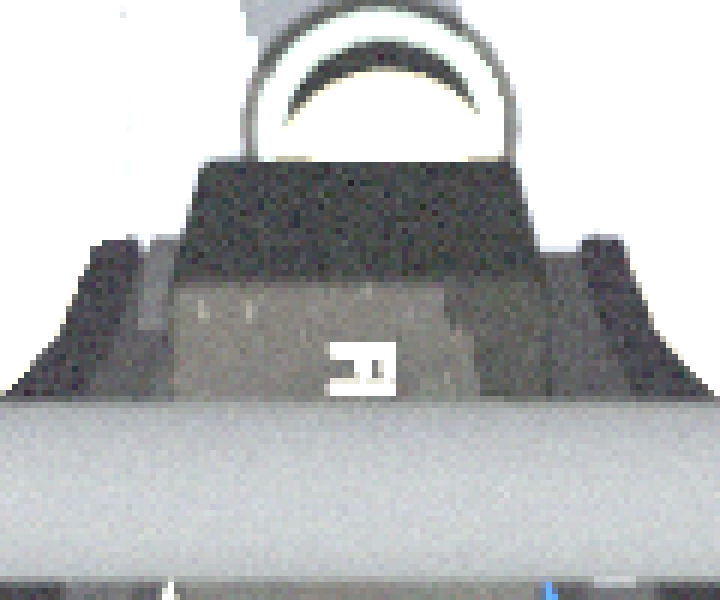

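The cube sits about 1 mm forward in the hand. Moving over the lid and lowering.

Call:
drive_tool(
  delta_pos=[
    [2.7, 0.25, 0],
    [2.7, 0.2, 0],
    [0, 0, 0],
    [0, 0, 3],
    [0, 0, 3],
    [0, 0, 2.5],
    [0, 0, 1],
    [0, 0, 0.5],
    [0, 0, 0.2],
    [0, 0, 0],
    [0, 0, 0],
  ],
  angular=[
    [0, 0, 0],
    [0, 0, 0],
    [0, 0, 0],
    [0, 0, 0],
    [0, 0, 0],
    [0, 0, 0],
    [0, 0, 0],
    [0, 0, 0],
    [0, 0, 0],
    [0, 0, 0],
    [0, 0, 0],
  ],
  gripper=[2, 2, 2, 2, 2, 2, 2, 2, 2, 2, 2],
)

```text
time_s: 24.0
tool_pos: [0.6232, -0.0454, 0.0758]
tool_rot: [179.9, 0.0, 90.3]
force: [0.4, -0.0, -0.2]
grip_width: 0.03
grasp_force: 15.0
```

Call:
drive_tool(
  delta_pos=[
    [0, -0.1, 0.1],
    [0, 0, 0.1],
    [0, 0, 0],
    [0, 0, 0],
  ],
  angular=[
    [0, 0, 0],
    [0, 0, 0],
    [0, 0, 0],
    [0, 0, 0],
  ],
  gripper=[2, 2, 2, 2],
)

```text
time_s: 24.4
tool_pos: [0.6214, -0.0454, 0.0726]
tool_rot: [-180.0, 0.0, 90.3]
force: [0.8, -0.1, 0.4]
grip_width: 0.0302
grasp_force: 15.0
```

Seated height reached. Release, rise and back away for a look.

Call:
drive_tool(
  delta_pos=[
    [0, 0, 0],
    [0, 0, 0],
    [0, 0, 0],
    [0, 0, 0],
    [0, 0, -1],
    [0, 0, -3],
    [0, 0, -4],
    [0, 0, -3],
    [-4, 0, -2],
    [-4, 0, 0],
    [0, 0, 0],
    [0, 0, 0],
    [0, 0, 0],
  ],
  angular=[
    [0, 0, 0],
    [0, 0, 0],
    [0, 0, 0],
    [0, 0, 0],
    [0, 0, 0],
    [0, 0, 0],
    [0, 0, 0],
    [0, 0, 0],
    [0, 0, 0],
    [0, 0, 0],
    [0, 0, 0],
    [0, 0, 0],
    [0, 0, 0],
  ],
  gripper=[5.5, 5.5, 5.5, 5.5, 5.5, 5.5, 5.5, 5.5, 5.5, 5.5, 5.5, 5.5, 5.5],
)

```text
time_s: 25.7
tool_pos: [0.6218, -0.1239, 0.2029]
tool_rot: [-180.0, -0.0, 90.4]
force: [0.2, 0.5, 0.1]
grip_width: 0.055
grasp_force: 0.0
```

```bash
python3 - <<'E'
from h import *
p=eyes.read_camera("wrist");s=eyes.read_camera("scene");o=telemetry.get_obs();print(o["tool_pos"],o["tool_rot"])
for n,z in(("filter_cube",.084),("short_can",.05)):
  for r in models.cut_out(p,n)[:2]: print(n,r["p"],r["centre"],ray(p,r["centre"],z))
A=cv2.resize(p["pixels"][0:240,220:420,::-1],(400,480));B=cv2.resize(s["pixels"][150:240,240:315,::-1],(400,480),interpolation=3)
cv2.imwrite("pics/w9.png",np.hstack([A,B]))
E
```

```text
[ 0.62185109 -0.12341923  0.20271945] [-1.79979034e+02 -2.45194363e-02  9.04593702e+01]
filter_cube 0.8 [315.2, 101.4] [ 0.61754522 -0.04192554]
short_can 0.53 [324.9, 122.0] [ 0.626173   -0.05844704]
```

View pics/w9.png

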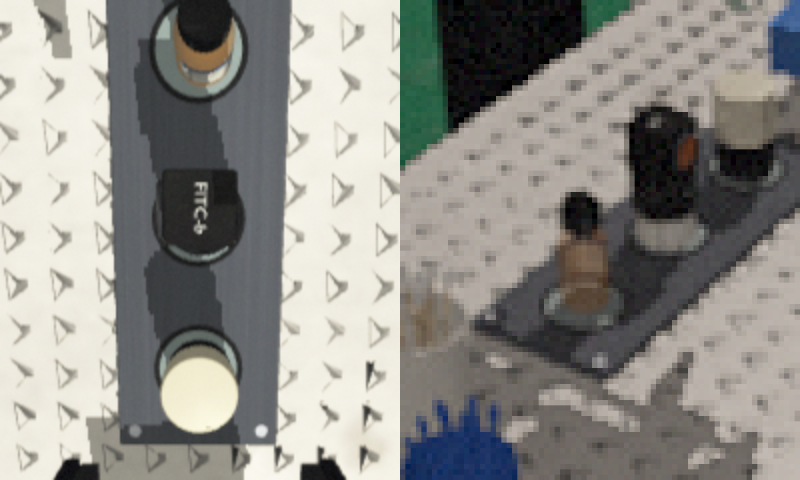

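```bash
python3 - <<'E'
from h import *
p=eyes.read_camera("wrist")
f=lambda u,v:(220+u/2,v/2)
print("tall",ray(p,f(200,389),.064),"cap",ray(p,f(205,25),.071),"cube",ray(p,f(200,210),.084))
print("pad3 top/left/right edges",ray(p,f(198,327),.006),ray(p,f(156,365),.006),ray(p,f(242,365),.006))
print("pad1 bottom/left/right",ray(p,f(198,102),.006),ray(p,f(150,48),.006),ray(p,f(248,48),.006),"pad2 bottom",ray(p,f(198,264),.006),"can base front",ray(p,f(198,256),.006),"lid front",ray(p,f(198,248),.052),"bottle base",ray(p,f(205,88),.006))
E
```

```text
tall [ 0.62210306 -0.12399418] cap [0.62286487 0.02591307] cube [ 0.62141307 -0.04468997]
pad3 top/left/right edges [ 0.6210064 -0.1031588] [ 0.59782438 -0.1245045 ] [ 0.64560735 -0.12415532]
pad1 bottom/left/right [0.62019377 0.01000094] [0.59642233 0.0342223 ] [0.64460156 0.03459828] pad2 bottom [ 0.62076433 -0.06945045] can base front [ 0.62073445 -0.06528946] lid front [ 0.62070878 -0.06025547] bottle base [0.62363981 0.01644865]
```

All three parts stand on their pads within about 5 mm, and the cube is within 3–4 mm of the lid's centre. The hand is clear, so I hand in.

```bash
python3 -c "
from cell import env
print(env.sign_off())"
```

```text
the job is handed in; nothing more can be done
None
```

The job is handed in (sign-off returned no verdict): in the last pictures all parts stood upright, the bottle, short can and tall can on their own pads within roughly 5 mm of centre, the cube about 4 mm or less off the middle of the short can's lid, and the vial and fork were never touched.

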